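Close and lock the sliding lid of a tea caddy

TASK

Close the wooden tea caddy: press the sprung steel catch bar on its front down with the fingertips and, while keeping it down, gently push the lid by its raised tab towards the caddy's open end until the tab is well past the catch's nose. Then let go, so that the bar springs all the way up behind the tab and locks the lid shut. Only press and push, do not pinch the tab, and leave the jars, crockery and spoon where they stand.

Things in the scene. Friction and masses are not known exactly. Their poses are not given: they have to be found in the camera images.
- caddy: Wooden tea caddy fixed to the worktop, 150 (its x) by 300 (its y) by 64 mm high, with a housing along its front (x -120 to -75 mm, 66 mm high). Origin: centre of its underside. +z up; the lid closes towards its +y; at yaw 0 the front (-x) faces the robot. The end at y < 0 has a fixed top; the other is an opening with paper tea packets, covered by the closed lid.
- lid (a joint): How far the lid (board, 124 by 150 mm, top at z 78 mm) has slid along the caddy's +y, m. Starts open, 0 to 0.018. With the catch up it stops at 0.023, ear against nose. The nose can rise behind the ear only beyond 0.057; end stop 0.082. About 2.5 N of friction; it stays where it is left and cannot be lifted.
- tab_face (a point): Centre of the face to push (-y side) of the lid's wooden tab. The tab is 22 mm long, from this face to +y; it overhangs the bar at z 98 to 124 mm, caddy's x -120 to -84 mm, and stands on the lid beside the bar. In the caddy's frame: x -101 (above the bar's centre line), y -45 plus lid travel, z 111 mm. The lid's ear below it (z 68 to 78, x -85 to -61 mm) has the same y extent.
- catch (a joint): How far the sprung catch bar is pressed down, m: 0 up, 0.014 at its lower stop. From 0.009 on the nose clears the ear. Takes 4 N to start and about 9 N to be fully down. It moves straight down wherever it is pressed along its length, and springs up when let go, unless the ear is over the nose.
- bar_top (a point): Centre of the upper face of the flat steel catch bar, 26 mm wide (caddy's x), 160 mm long (y). In the caddy's frame x -101, y -110 to +50 mm; upper face at z 94 mm when up, 80 when fully down; it passes 4 mm under the tab when up. A fingertip can slide along it while pressing.
- nose_top (a point): Centre of the top of the catch's nose, a steel block 20 mm (x) by 12 mm (y) on the bar's inner side, at x = -80 mm, y = 0 to +12 mm in the caddy's frame; its top is at z = 76 mm when up and goes down with the bar. It stands in the way of the lid's ear.
- spice_a: Bystander: amber glass spice jar, 38 mm wide, about 62 mm high, on the fixed top of the caddy. Origin under its centre.
- spice_b: Bystander: clear glass spice jar, 34 mm wide, about 55 mm high, on the fixed top of the caddy near the front. Origin under its centre.
- salt_bowl: Bystander: blue salt bowl, 72 mm wide, 40 mm high, in front of the caddy on its left. Origin under its centre.
- spoon: Bystander: wooden spoon 170 mm long lying in front of the caddy. Its handle end is towards its own -x.
- mug: Bystander: white mug, 80 mm wide, 88 mm high, to the left of the caddy. Origin under its centre.
- canister: Bystander: blue and white striped canister, 97 mm wide, 146 mm high, to the right of the caddy. Origin under its centre.
- pasta_jar: Bystander: amber glass jar, 80 mm wide, about 130 mm high, to the right of the caddy, near its front. Origin under its centre.

How it is judged:
On the way, in this order (a step that is already met when the one before it is completed fails the run):
1. the catch bar is pressed down by the fingers while the lid is still open (value of joint catch above 0.0075 m and value of joint lid below 0.026 m and contact force between any of the fingers, the arm and catch above 0.5 N), for 0.05 s.
2. the bar is held down by the fingers while the lid's ear goes over the nose (value of joint catch above 0.0075 m and value of joint lid between 0.03 and 0.056 m and contact force between any of the fingers, the arm and catch above 0.5 N), for 0.05 s.
At the end, for the whole second after the job is handed in: The lid has slid at least 57 mm from fully open, so that its ear is past the nose, and rests there; the catch bar is up again to within 2 mm (value of joint lid above 0.057 m and value of joint catch below 0.002 m and velocity of joint lid between -0.01 and 0.01 m/s); the robot touches nothing.
It fails at once if the lid or its tab is pinched or shoved with more than 60 N (contact force between the fingers and lid above 60 N).
It fails at once if a jar, the bowl, mug, canister or spoon is moved by more than 30 mm or lifted (distance of any of spice_a, spice_b, salt_bowl, spoon, mug, canister, pasta_jar from where it was at the start of the episode above 0.03 m).
It fails at once if a jar, the bowl, mug or canister is knocked over (angle between any of spice_a, spice_b, salt_bowl, mug, canister, pasta_jar's own z axis and vertical above 0.5 rad).
It also fails if it takes over 35 s, if anything falls off the work surface, if the arm or the gripper's body presses on something with over 40 N, if the wrist force passes 120 N, or if a joint passes its speed limit or range.

ROBOT

A 6-joint arm with a two-finger parallel gripper is mounted at the origin on the work surface. World frame = base frame: x ahead of the robot, y to its left, z up, the work surface at z = 0. Lengths are in m, angles in rad, forces in N, time in s.
With the tool pointing down it reaches from about 0.3 to 0.875 m from the base axis. Payload 6.4 kg.
Tool frame: the origin (TCP) lies on the centre line of the jaws, within the pads' length; the fingertips stand ctrl.tip_extent ahead of it and the grasp point (between the pads) lies 8 mm behind it (ctrl.tip_extent is the distance from the TCP to the fingertips, in m); z points along the fingers, y is the line along which they close (so a half turn about z gives the same grasp; the last joint's range is limited). The gripper opens to 85 mm and grips with 20 to 120 N. Pads are 22 mm wide; open, the fingers measure 114 mm over their backs; the gripper's body (76 mm by 85 mm) begins 54 mm behind the grasp point. The pads swing forward as they close: fully open they stand 13 mm farther back than shut.
Start: joints at [-1.502, 0.181, 1.607, -0, 1.354, -0.206], TCP at [0.156, -0.553, 0.242] pointing down, gripper open.
Joint ranges: [-2.99, 2.99], [-0.89, 2.07], [0.3, 2.58], [-1.14, 4.28], [0, 2.63], [-3.12, 3.12]. Speed limits (rad/s): [2.57, 2.57, 3.01, 3.14, 3.14, 3.14].

INTERFACE

Orientations are given as a unit quaternion [w, x, y, z].
In Python, from bench import ctrl gives the robot as it stands.
- The arm moves only by the shell command python3 -m handwheel 'ROWS'. ROWS is JSON, a list of rows, each a list of 7 numbers: the turn, a rotation vector about the tool's x, y, z as a fraction of full scale, then the shift along the tool's x, y, z as a fraction of full scale, then the opening, from 0 (shut) to 1 (fully open). In form: [[rx, ry, rz, x, y, z, jaw], ...]. A call has exactly 8 rows; each row shifts and turns the commanded pose from where the row before left it, along the tool's axes as they then stand; what a row does not reach is not made up. Full scale, the value 1, is 300 mm for a shift and pi rad for a turn. A row lasts 1/10 s, in which the tool goes at most 50 mm and 8.59 degrees, less where a joint would pass 70% of its speed; a pose out of reach is approached as far as the arm can. A call with a number of a shift or a turn outside -1 to 1 is refused whole. A call with a gripper value outside its range is refused whole. The fingers move at their own pace and stop on an object; the grip force is fixed at half the most. Time passes only in rows, so rows that do not move let the fingers close, or fill a call up. It gives the time, the measured TCP pose, the force, the opening and the grip force at its end, in the units of the state.
- ctrl.get_obs(): the state, without advancing time (a new reading comes with each control period).
- ctrl.camera(name): name is "scene" or "side" or "wrist"; returns the picture (384x512x3 uint8, blue, green, red); there is no depth.
- ctrl.camera_model(name): a dict with "camera_matrix" (3x3 intrinsics, pixels), "dist_coeffs" ([k1, k2, p1, p2, k3] as OpenCV has them; the pictures are not rectified), "cam_to_world" (4x4, takes a point from camera to world coordinates). Camera axes: x right, y up, looking along -z (the intrinsics and any distortion apply to the point x, -y, -z); pixel columns grow to the right and rows downward; lengths in m; the calibration is good to about 2 mm. A picture is of the moment at which its call begins: read the wrist's pose just before it. camera_model takes no time and is no camera call; for the wrist camera it gives the pose at the moment of the call.
- ctrl.hand_in(): hands the job in; it is judged then, once.
The state is a dict: "time_s": time; "q": joint angles; "dq": joint speeds; "joint_efforts": joint torques, N m; "eef_pos": TCP position; "eef_rot": TCP orientation; "wrist_force": force on the tool from outside, world axes, zero at the start; "torque": the same for the moment, N m; "opening": opening from 0.0 (shut) to 1.0 (fully open); "grasp_force": force on a finger pad.
Only numpy, scipy, OpenCV 4.12 (cv2) and the standard library are available. Lean on these libraries where they do the work, as an engineer would, in place of code of your own. Each camera call takes 0.05 s, during which the arm holds its last target. There are 200 camera calls.

## Working session

There is one attempt and no reset: what is moved stays moved. The work goes in short steps, Python scripts to look and compute and a shell command to move; the robot and the scene stay as the last step left them, time stands still between calls to the robot, and variables do not carry over. Pictures are saved under pics/ and viewed, at most 10 in all, crops included, and the job is handed in when it is done.

```bash
mkdir -p pics; ls; python3 - <<'E'
from bench import ctrl
import cv2
o=ctrl.get_obs();print(o['time_s'],o['eef_pos'],o['eef_rot'],o['opening'],ctrl.tip_extent)
for n in("scene","side"):
    cv2.imwrite(f"pics/{n}0.png",ctrl.camera(n))
E
```

```text
pics
0.0 [ 0.15598551 -0.55288386  0.24138567] [-8.64898521e-04  9.90577044e-01  1.36953894e-01  5.22380828e-05] 1.0019122713036344 0.011
```

View pics/scene0.png

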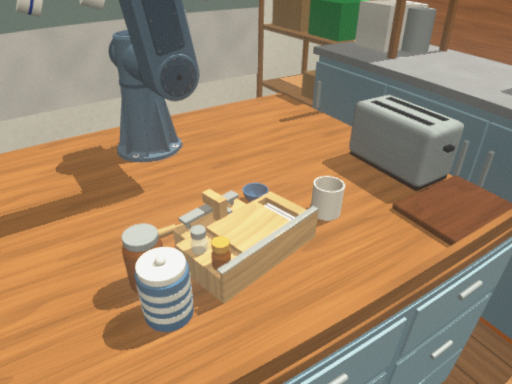

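View pics/side0.png

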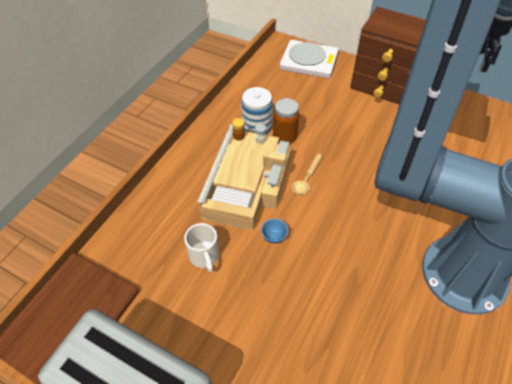

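The scene view shows the caddy at about (175–320, 190–300), with its front towards the robot. The tab is at (215, 203), the bar runs (180–240, 195–220), and the canister and pasta jar stand at the near left. In the side view the caddy is at (200–290, 125–225) with the tab near (278, 155). I'll enlarge both.

```bash
python3 - <<'E'
import cv2
for n,(x,y,w,h) in dict(scene=(150,170,180,130),side=(190,80,140,160)).items():
    s=min(800//w,600//h); cv2.imwrite(f"pics/{n}0c.png",cv2.resize(cv2.imread(f"pics/{n}0.png")[y:y+h,x:x+w],None,fx=s,fy=s,interpolation=cv2.INTER_CUBIC)); print(n,s)
E
```

```text
scene 4
side 3
```

View pics/scene0c.png

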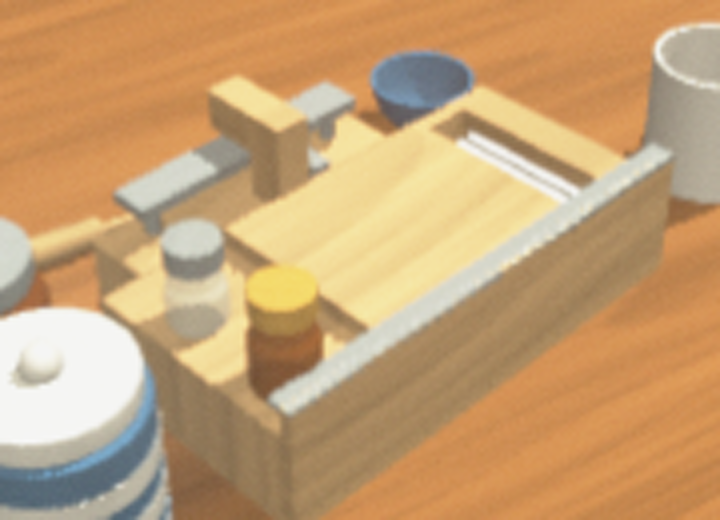

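View pics/side0c.png

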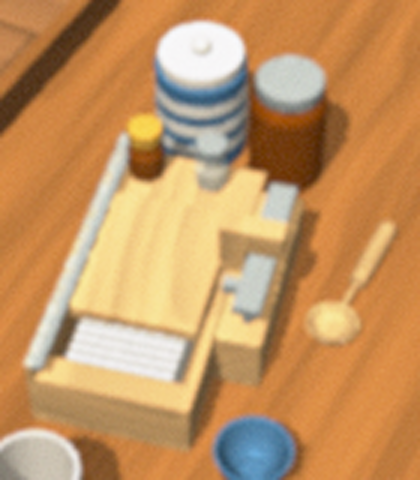

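The crops show the bar's top corners, the tab and the caddy's base corners clearly. Scene crop: bar ends at (115,190), (150,208), (320,83) and (355,98), and tab top-left at (208,92) and (237,75). Next I'll fit the caddy's pose and the lid travel.

```bash
cat > h.py <<'E'
import numpy as np,cv2
from bench import ctrl
def proj(m,P):
    T=np.linalg.inv(m["cam_to_world"]);p=np.asarray(P)@T[:3,:3].T+T[:3,3]
    p=p*[1,-1,-1]
    return cv2.projectPoints(p.reshape(-1,1,3),np.zeros(3),np.zeros(3),np.array(m["camera_matrix"]),np.array(m["dist_coeffs"]))[0].reshape(-1,2)
def world(v,P):
    c,s=np.cos(v[2]),np.sin(v[2]);P=np.asarray(P,float)
    return np.c_[v[0]+c*P[:,0]-s*P[:,1],v[1]+s*P[:,0]+c*P[:,1],P[:,2]]
E
python3 - <<'E'
from h import *
from scipy.optimize import least_squares
# px,py, x,y,z, lid?
S=[(115,190,-114,-110,94,0),(150,208,-88,-110,94,0),(320,83,-114,50,94,0),(355,98,-88,50,94,0),(208,92,-120,-45,124,1),(237,75,-120,-23,124,1),(288,519,75,-150,0,0),(660,266,75,150,0,0)]
D=[(272,183,-88,-110,94,0),(298,187,-114,-110,94,0),(283,240,-120,-23,124,1),(190,446,-75,150,0,0),(30,405,75,150,0,0)]
sets=[(ctrl.camera_model("scene"),np.array(S,float),4,(150,170)),(ctrl.camera_model("side"),np.array(D,float),3,(190,80))]
def f(v,raw=False):
    r=[]
    for m,A,s,o in sets:
        P=A[:,2:5]/1000; P[:,1]+=A[:,5]*v[3]
        r.append(proj(m,world(v,P))-((A[:,:2]+.5)/s-.5+o))
    return np.concatenate(r) if raw else np.concatenate(r).ravel()
best=min((least_squares(f,[.55,-.2,y,.01],loss='soft_l1') for y in(-.6,0,.6)),key=lambda b:b.cost)
v=best.x;print(v.round(4),best.cost);print(f(v,True).round(1))
np.save("v.npy",v)
print(world(v,[[-.101,-.045+v[3],.111],[-.101,-.11,.094],[-.101,.05,.094]]).round(4))
E
```

```text
[0.6559 0.0094 0.2233 0.0093] 11.008744463177543
[[-0.9 -0.4]
 [-2.6  0.3]
 [ 1.6 -0.7]
 [ 0.1 -0.3]
 [-0.3 -1.1]
 [-0.1 -0.4]
 [ 0.3  4. ]
 [-0.   0.6]
 [-0.2 -0.5]
 [-0.1 -0.1]
 [-0.3 -0.2]
 [-1.   1.3]
 [ 0.6  3. ]]
[[ 0.5653 -0.0478  0.111 ]
 [ 0.5818 -0.1203  0.094 ]
 [ 0.5464  0.0357  0.094 ]]
```

```bash
cat >> h.py <<'E'
from scipy.spatial.transform import Rotation as R
def todo(cp,z):
    "tool-frame shift (mm) to put TCP over caddy point cp at height z, and turn"
    v=np.load("v.npy");o=ctrl.get_obs();Q=R.from_quat(o['eef_rot'],scalar_first=True)
    t=world(v,[[cp[0],cp[1],z]])[0];G=R.from_euler('z',v[2])*R.from_euler('x',np.pi)
    rel=(Q.inv()*G)
    print("t",round(o['time_s'],2),"pos",o['eef_pos'].round(4),"turn frac",(rel.as_rotvec()/np.pi).round(4),"shift mm after turn",(G.inv().apply(t-o['eef_pos'])*1000).round(1),"frac",(G.inv().apply(t-o['eef_pos'])/.3).round(4),"F",o['wrist_force'].round(1),"open",round(o['opening'],2))
E
python3 -c "
from h import *
todo((-.101,-.062),.20)"
```

```text
t 0.1 pos [ 0.156  -0.5529  0.2415] turn frac [-0.0005 -0.0001  0.0164] shift mm after turn [ 511.  -375.6   41.5] frac [ 1.7035 -1.2521  0.1383] F [0.1 0.8 0.1] open 1.0
```

```bash
python3 -m handwheel '[[0,0,0.0164,0,0,0,0],[0,0,0,0.1217,-0.0894,0,0],[0,0,0,0.1217,-0.0894,0,0],[0,0,0,0.1217,-0.0894,0,0],[0,0,0,0.1217,-0.0894,0,0],[0,0,0,0.1217,-0.0894,0,0],[0,0,0,0.1217,-0.0894,0,0],[0,0,0,0.1217,-0.0894,0,0]]'; python3 -c "
from h import *
todo((-.101,-.062),.24)"
```

```text
time_s: 0.9
eef_pos: [0.3644, -0.312, 0.2421]
eef_rot: [-0.0, 0.994, 0.111, -0.0]
wrist_force: [1.0, 0.1, 0.2]
opening: 0.002
grasp_force: 0.0
t 0.9 pos [ 0.3644 -0.312   0.2421] turn frac [-0.0001  0.     -0.0001] shift mm after turn [ 254.4 -186.9    2.1] frac [ 0.8481 -0.6229  0.0069] F [1.  0.1 0.2] open 0.0
```

```bash
python3 -m handwheel '[[0,0,0,0.121,-0.089,0,0],[0,0,0,0.121,-0.089,0,0],[0,0,0,0.121,-0.089,0,0],[0,0,0,0.121,-0.089,0,0],[0,0,0,0.121,-0.089,0,0],[0,0,0,0.121,-0.089,0,0],[0,0,0,0.121,-0.089,0,0],[0,0,0,0,0,0,0]]'; python3 -c "
from h import *
todo((-.101,-.062),.20)
v=np.load('v.npy')
m=ctrl.camera_model('wrist');im=ctrl.camera('wrist')
print(m['cam_to_world'])
cv2.imwrite('pics/w1.png',im)
l=v[3]
P=[[-.114,-.11,.094],[-.088,-.11,.094],[-.114,.05,.094],[-.088,.05,.094],[-.12,-.045+l,.124],[-.12,-.023+l,.124],[-.101,-.045+l,.124]]
p=proj(m,world(v,np.array(P)));print(p.round(0))
for q in p: cv2.circle(im,tuple(int(i) for i in q),3,(255,0,255),1)
cv2.imwrite('pics/w1m.png',cv2.resize(im,None,fx=1.5,fy=1.5))
"
```

```text
time_s: 1.7
eef_pos: [0.5722, -0.0709, 0.2417]
eef_rot: [-0.001, 0.993, 0.114, 0.0]
wrist_force: [-0.3, -0.5, -0.2]
opening: -0.001
grasp_force: 0.0
t 1.7 pos [ 0.5722 -0.0709  0.2417] turn frac [-0.0005 -0.0002  0.0016] shift mm after turn [-1.6  2.3 41.7] frac [-0.0052  0.0075  0.139 ] F [-0.3 -0.5 -0.2] open -0.0
[[ 0.22615596  0.9356873   0.27081867  0.64160401]
 [-0.97408815  0.21792407  0.06050932 -0.054743  ]
 [-0.0024001  -0.2774858   0.96072674  0.37287864]
 [ 0.          0.          0.          1.        ]]
[[311. 201.]
 [313. 174.]
 [140. 201.]
 [138. 173.]
 [229. 218.]
 [203. 218.]
 [228. 197.]]
```

View pics/w1m.png

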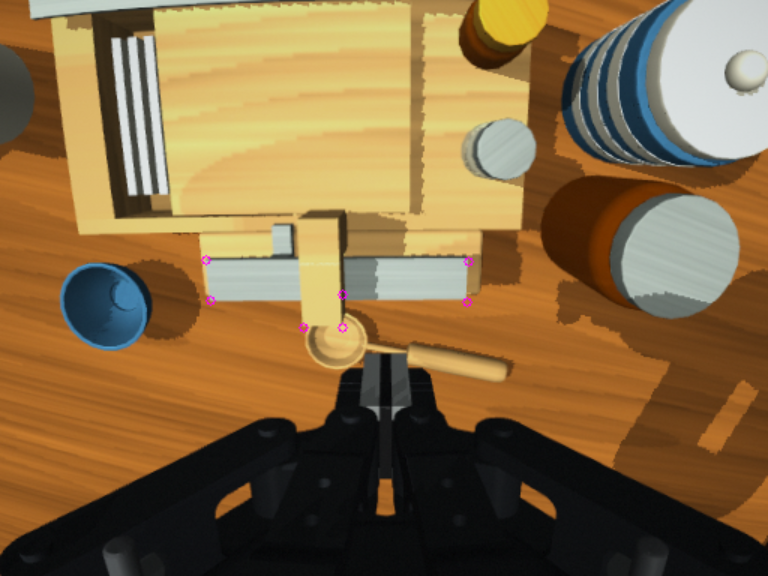

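The wrist view confirms the fit: my markers sit on the bar's corners and the tab's front edge to about 2 mm. The path down behind the tab is clear of the jars. I'll descend with the shut fingers about 30 mm behind the tab.

```bash
python3 -c "
from h import *
todo((-.101,-.075),.115)"
```

```text
t 1.75 pos [ 0.5708 -0.0728  0.2415] turn frac [-0.0003  0.0003  0.0013] shift mm after turn [  0.2  13.7 126.5] frac [0.0006 0.0456 0.4217] F [ 0.4 -0.9  0.1] open 0.0
```

```bash
python3 -m handwheel '[[0,0,0.001,0,0.045,0.05,0],[0,0,0,0,0,0.07,0],[0,0,0,0,0,0.07,0],[0,0,0,0,0,0.07,0],[0,0,0,0,0,0.07,0],[0,0,0,0,0,0.06,0],[0,0,0,0,0,0.03,0],[0,0,0,0,0,0,0]]'; python3 -c "
from h import *
todo((-.101,-.075),.105)"
```

```text
time_s: 2.55
eef_pos: [0.5713, -0.0896, 0.1142]
eef_rot: [-0.001, 0.994, 0.109, -0.002]
wrist_force: [0.2, 0.0, 0.6]
opening: 0.001
grasp_force: 0.0
t 2.55 pos [ 0.5713 -0.0896  0.1142] turn frac [-0.0006  0.001  -0.0017] shift mm after turn [ 3.5 -2.8  9.2] frac [ 0.0116 -0.0092  0.0305] F [0.2 0.  0.6] open 0.0
```

```bash
python3 -m handwheel '[[0,0,0,0.01,-0.005,0.01,0],[0,0,0,0,0,0.01,0],[0,0,0,0,0,0.01,0],[0,0,0,0,0,0.01,0],[0,0,0,0,0,0.01,0],[0,0,0,0,0,0.01,0],[0,0,0,0,0,0.01,0],[0,0,0,0,0,0,0]]'; python3 -c "
from h import *
todo((-.101,-.06),.091)
cv2.imwrite('pics/w2.png',ctrl.camera('wrist'))"
```

```text
time_s: 3.35
eef_pos: [0.5761, -0.0864, 0.0959]
eef_rot: [0.0, 0.994, 0.11, 0.0]
wrist_force: [-2.3, 1.0, 7.1]
opening: 0.005
grasp_force: 3.6
t 3.35 pos [ 0.5761 -0.0864  0.0959] turn frac [ 0.0002 -0.0002 -0.0009] shift mm after turn [ -1.9 -15.7   4.9] frac [-0.0065 -0.0523  0.0162] F [-2.3  1.   7.1] open 0.01
```

View pics/w2.png

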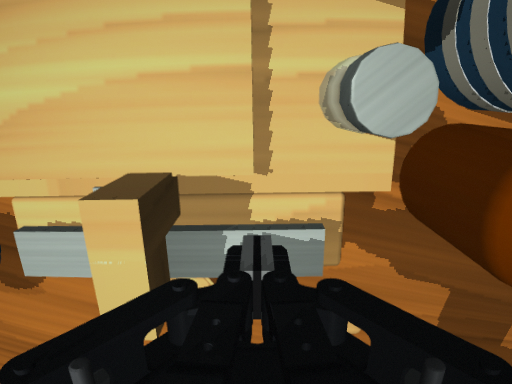

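The fingertips stand centred on the bar at about (257, 240), the tab is ahead at (125–165, 190–320), and Fz is 7 N. I'll press to the stop.

```bash
python3 -m handwheel '[[0,0,0,-0.004,0,0.01,0],[0,0,0,0,0,0.01,0],[0,0,0,0,0,0.003,0],[0,0,0,0,0,0,0],[0,0,0,0,0,0,0],[0,0,0,0,0,0,0],[0,0,0,0,0,0,0],[0,0,0,0,0,0,0]]'; python3 -c "
from h import *
todo((-.101,-.06),.091)"
```

```text
time_s: 4.2
eef_pos: [0.576, -0.0865, 0.0908]
eef_rot: [0.0, 0.994, 0.11, 0.002]
wrist_force: [-1.5, 2.7, 15.4]
opening: -0.002
grasp_force: 7.4
t 4.2 pos [ 0.576  -0.0865  0.0908] turn frac [ 0.0004 -0.001  -0.0009] shift mm after turn [ -1.9 -15.8  -0.2] frac [-0.0062 -0.0526 -0.0006] F [-1.5  2.7 15.4] open -0.0
```

```bash
python3 -m handwheel '[[0,0,0,-0.006,-0.012,0,0],[0,0,0,0,-0.012,0,0],[0,0,0,0,-0.012,0,0],[0,0,0,0,-0.012,0,0],[0,0,0,0,-0.012,0,0],[0,0,0,0,-0.012,0,0],[0,0,0,0,-0.012,0,0],[0,0,0,0,-0.012,0,0]]'; python3 -c "
from h import *
todo((-.101,.010),.091)"
```

```text
time_s: 5.0
eef_pos: [0.5696, -0.0616, 0.0913]
eef_rot: [0.003, 0.994, 0.11, 0.003]
wrist_force: [1.1, -7.0, 11.1]
opening: -0.003
grasp_force: 5.9
t 5.0 pos [ 0.5696 -0.0616  0.0913] turn frac [ 0.0021 -0.0018 -0.001 ] shift mm after turn [ -1.1 -60.    0.3] frac [-0.0036 -0.2001  0.0011] F [ 1.1 -7.  11.1] open -0.0
```

```bash
python3 -m handwheel '[[0,0,0,0,-0.012,0.003,0],[0,0,0,0,-0.012,0,0],[0,0,0,0,-0.012,0,0],[0,0,0,0,-0.012,0,0],[0,0,0,0,-0.012,0,0],[0,0,0,0,-0.012,0,0],[0,0,0,0,-0.012,0,0],[0,0,0,0,-0.012,0,0]]'; python3 -c "
from h import *
todo((-.101,.010),.091)
cv2.imwrite('pics/w3.png',ctrl.camera('wrist'))"
```

```text
time_s: 5.8
eef_pos: [0.5631, -0.0336, 0.091]
eef_rot: [0.003, 0.994, 0.11, 0.003]
wrist_force: [-3.0, -9.3, 17.1]
opening: 0.002
grasp_force: 8.7
t 5.8 pos [ 0.5631 -0.0336  0.091 ] turn frac [ 0.0021 -0.0016 -0.0009] shift mm after turn [ -0.9 -31.3  -0. ] frac [-0.003  -0.1044 -0.    ] F [-3.  -9.3 17.1] open 0.0
```

View pics/w3.png

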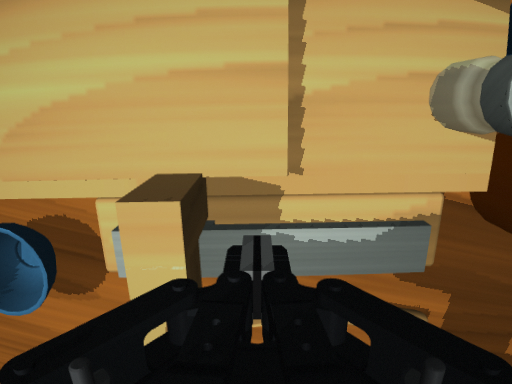

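The tab's near edge is at about x = 200 px and the lid's rear edge at about (289, 175), with the fingers just behind the tab. I'll work out the lid travel from the rear edge.

```bash
cat >> h.py <<'E'
def cady(px,z,m):
    "caddy coordinates of pixel at height z"
    v=np.load("v.npy")
    u=cv2.undistortPoints(np.array([[px]],float),np.array(m["camera_matrix"]),np.array(m["dist_coeffs"]))[0,0]
    C=np.array(m["cam_to_world"]);d=C[:3,:3]@[u[0],-u[1],-1];p=C[:3,3]+d*(z-C[2,3])/d[2]-[v[0],v[1],0]
    c,s=np.cos(v[2]),np.sin(v[2]);return np.round([c*p[0]+s*p[1],-s*p[0]+c*p[1]],4)
E
python3 -c "
from h import *
m=ctrl.camera_model('wrist')
print(cady((289,175),.078,m),cady((206,178),.124,m),cady((180,200),.124,m))
m['cam_to_world']=np.array([[0.22615596,0.9356873,0.27081867,0.64160401],[-0.97408815,0.21792407,0.06050932,-0.054743],[-0.0024001,-0.2774858,0.96072674,0.37287864],[0,0,0,1]])
print(cady((274,143),.078,m),cady((230,141),.124,m))
"
```

```text
[-0.0604 -0.0357] [-0.0514 -0.0041] [-0.0587  0.0048]
[-0.0621 -0.075 ] [-0.0554 -0.0379]
```

The lid is at about 46 mm, with 9 N lateral force. Another 25 mm brings it to about 71 mm.

```bash
python3 -m handwheel '[[0,0,0,0,-0.012,0,0],[0,0,0,0,-0.012,0,0],[0,0,0,0,-0.012,0,0],[0,0,0,0,-0.012,0,0],[0,0,0,0,-0.012,0,0],[0,0,0,0,-0.012,0,0],[0,0,0,0,-0.012,0,0],[0,0,0,0,0,0,0]]'; python3 -c "
from h import *
todo((-.101,.010),.091)
m=ctrl.camera_model('wrist');np.save('cw4.npy',m['cam_to_world'])
cv2.imwrite('pics/w4.png',ctrl.camera('wrist'))"
```

```text
time_s: 6.65
eef_pos: [0.5574, -0.0085, 0.091]
eef_rot: [0.003, 0.994, 0.11, 0.003]
wrist_force: [-4.3, -7.8, 18.3]
opening: 0.001
grasp_force: 8.9
t 6.65 pos [ 0.5574 -0.0085  0.091 ] turn frac [ 0.0018 -0.0016 -0.0008] shift mm after turn [-1.  -5.6 -0. ] frac [-0.0032 -0.0185 -0.0001] F [-4.3 -7.8 18.3] open 0.0
```

View pics/w4.png

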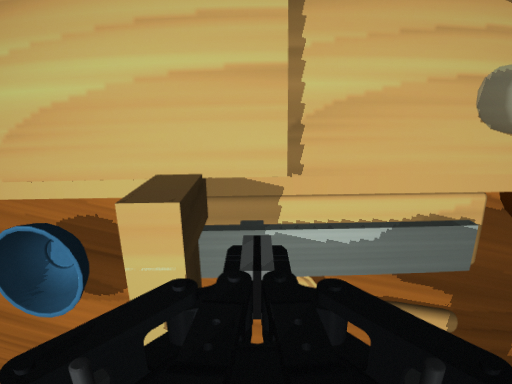

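The tab's edge at x = 205 px is now well ahead of the nose, which shows behind it at (240–265, 222). The lid is at about 71 mm. I'll back off and let go straight up.

```bash
python3 -m handwheel '[[0,0,0,0,0.012,0,0],[0,0,0,0,0.012,0,0],[0,0,0,0,0,-0.015,0],[0,0,0,0,0,-0.02,0],[0,0,0,0,0,-0.03,0],[0,0,0,0,0,-0.05,0],[0,0,0,0,0,-0.07,0],[0,0,0,0,0,-0.07,0]]' && python3 -m handwheel '[[0,0,0,0,0,-0.07,0],[0,0,0,0,0,-0.07,0],[0,0,0,0,0,-0.03,0],[0,0,0,0,0,0,0],[0,0,0,0,0,0,0],[0,0,0,0,0,0,0],[0,0,0,0,0,0,0],[0,0,0,0,0,0,0]]'; python3 -c "
from h import *
m=ctrl.camera_model('wrist')
im=ctrl.camera('wrist');v=np.load('v.npy')
for z,c in((.094,(255,0,255)),(.08,(0,0,255))):
  for q in proj(m,world(v,np.array([[-.114,-.11,z],[-.088,-.11,z],[-.114,.05,z],[-.088,.05,z]]))): cv2.circle(im,tuple(int(round(i)) for i in q),2,c,1)
cv2.imwrite('pics/w5.png',cv2.resize(im,None,fx=1.5,fy=1.5)); np.save('cw5.npy',m['cam_to_world'])"
```

```text
time_s: 7.5
eef_pos: [0.5556, -0.0132, 0.1647]
eef_rot: [-0.0, 0.994, 0.11, -0.001]
wrist_force: [0.0, 0.8, -0.2]
opening: 0.002
grasp_force: 0.0
time_s: 8.3
eef_pos: [0.5559, -0.0131, 0.2141]
eef_rot: [-0.0, 0.994, 0.11, -0.001]
wrist_force: [-0.1, 0.0, -0.5]
opening: 0.003
grasp_force: 0.0
```

View pics/w5.png

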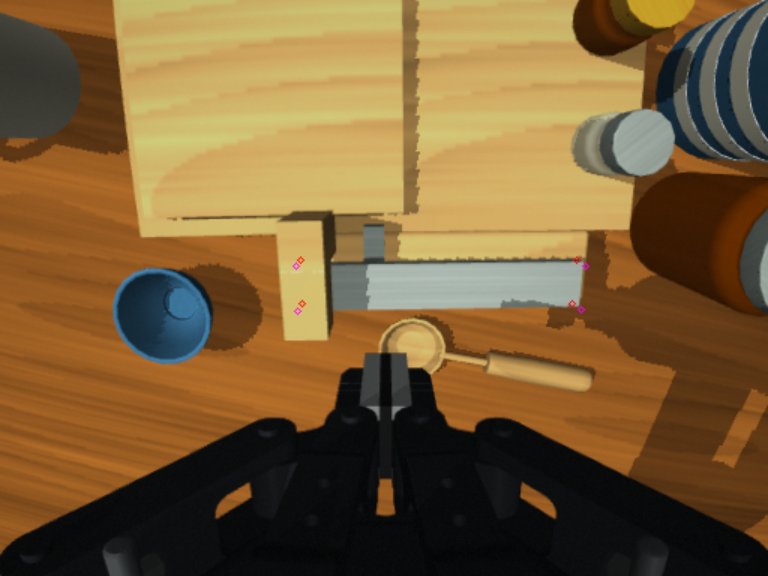

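The lid now covers the opening and the bar's end at (583, 262–308) matches the "up" markers. The nose at (363–385, 240) stands behind the tab (edge at x = 332), and nothing else has moved.

```bash
python3 -c "
from h import *
m=ctrl.camera_model('wrist');print('lid', cady((403/1.5,213/1.5),.078,m)[1]+.075+.009)
print(ctrl.hand_in())"
```

```text
lid 0.0745
the job is handed in; nothing more can be done
None
```

The tea caddy is closed and the job is handed in: the last picture shows the lid at about 72 mm (57 mm needed), the catch bar back up behind the tab, and none of the jars, crockery or the spoon disturbed; hand-in returned no verdict.

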